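# Third hand at the tacking jig

### The job

Be a third hand for the welder: take the larger of the two steel angle brackets, stand it flat on the bed of the tacking jig between the two side rails with its foot pointing at the sprung stop, and press the foot squarely against the stop until the stop's pointer stands between the two brass studs (about 10 N). Never ram the stop to the end of its travel and leave everything else on the table where it is. Finish while still holding the bracket pressed there, steady, ready to be tacked: do not let go.

Things in the scene. Friction and masses are not known exactly. Their poses are not given: they have to be found in the camera images.
- bracket: The larger steel angle bracket (L; sizes in mm), 0.32 to 0.51 kg, right of the jig. Foot: plate 80 (x) by 60 (y) by 6 thick, flat on the table. Leg: upright plate 6 thick, 60 wide, top 60 above the underside, at the foot's -x end (x -40 to -34). Origin: centre of the foot's underside; x points from leg to toe (free end of the foot), at the start within 0.5 rad of ahead; z up.
- bracket_toe (a point): Middle of the bracket's toe edge, the end face of the foot: 40 along x, 3 above its underside. This face goes against the stop.
- bracket_leg (a point): Point in the middle of the upright leg's thickness, 45 above the bracket's underside, at x = -37 in its frame: a good place to grip, the jaws closing along the bracket's x over 6 mm.
- jig: Tacking jig, fixed (mm): dark bed plate 220 (x) by 150 (y) by 12 thick, origin under its centre, x from its open end (robot side) to the stop. On it: two side rails, x -30 to 40, inner faces at y -40 and 40, tops 22 above the table; grey spring housing at x 87 to 107, top 38 high; two upright brass studs, 6 in diameter, tops 34 high, at y 60, x 57 and 73 (10 free between).
- stop: Sprung stop: aluminium bar 60 wide (jig y), 12 thick (x), 13 to 32 above the table, on two spring rods. Origin: middle of the pressed face, at jig x 45, y 0, 24 above the table at rest; axes as the jig's. Slides along jig +x when pushed. A thin steel pointer (3 thick) at its +y end reaches out towards the studs, its middle 6 behind the pressed face.
- plunger (a joint): How far the stop has been pushed in along jig x, in m: 0 at rest (pointer at jig x = 51), 0.024 at the end of its travel. Spring of 700 N/m without preload (0.7 N per mm), friction about 0.2 N. The middle of the pointer lies between the studs' inner faces from 0.009 to 0.019 (6.3 to 13.3 N); the middle is 0.014 (9.8 N).
- small_bracket: The smaller steel angle bracket, not wanted: foot 50 by 40 by 5, leg top 42 high. Origin under the foot's centre. Leave it alone.
- wrench: Steel open-ended wrench, 180 long, lying beyond the brackets. Bystander.
- hammer: Hammer, 260 long, lying left of the jig. Bystander.
- pipe: Steel pipe offcut, 28 in diameter, 200 long, lying at the right near the robot. Bystander.
- grinder: Angle grinder, about 250 long, lying at the right. Bystander.
- spray_can: Spray can standing upright, 64 in diameter, 190 high, near left. Bystander.
- square: Grey L-shaped magnetic welding square, 90 by 100, 20 high, at the right near the robot. Bystander.
- nut_tray: Black plastic tray 140 by 100, 35 high, left of the jig. Bystander.
Not all that is in view belongs to the job. What is shaped like the bracket but black or orange is not meant.

How it is judged:
By the outcome, as a careful person would: the job done as asked, in the order asked, and still so for the second after the job is handed in, while the arm keeps its last pose, push and grip.
It also fails if it takes over 43 s, if anything falls off the work surface, if the arm or the gripper's body presses on something with over 40 N, if the wrist force passes 120 N, or if a joint passes its speed limit or range.

### The arm

A 6-joint arm with a two-finger parallel gripper is mounted at the origin on the work surface. World frame = base frame: x ahead of the robot, y to its left, z up, the work surface at z = 0. Lengths are in mm, angles in rad, forces in N, time in s.
With the tool pointing down it reaches from about 350 to 875 mm from the base axis. Payload 4.2 kg.
Tool frame: the origin (TCP) lies on the centre line of the jaws, within the pads' length; the fingertips stand 17 mm ahead of it and the grasp point (between the pads) lies 2 mm behind it (bot.finger_overhang is the distance from the TCP to the fingertips, in mm); z points along the fingers, x is the direction in which the jaws open and shut, and the axes are right-handed (so a half turn about z gives the same grasp; the last joint's range is limited). The gripper opens to 85 mm and grips with 20 to 120 N. Pads are 22 mm wide; open, the fingers measure 114 mm over their backs; the gripper's body (76 mm by 85 mm) begins 54 mm behind the grasp point. The pads swing forward as they close: fully open they stand 13 mm farther back than shut.
Start: joints at [-0.937, 0.385, 0.008, 0, -1.194, -0.259], TCP at [228.818, -581.586, 248.312] pointing down, gripper open.
Joint ranges: [-3.14, 3.14], [-1.21, 2.06], [-1.07, 1.41], [-3.16, 2.05], [-2.99, -0.16], [-3.1, 3.1]. Speed limits (rad/s): [2.79, 2.79, 3.14, 3.14, 3.14, 3.14].

### API

Orientations are given as a unit quaternion [x, y, z, w].
In Python, from cell import bot gives the robot as it stands.
- The arm moves only by the tool step_arm, never from a script. Its arguments are lists of equal length, an entry for each row: "travel": the shift along the tool's x, y, z in cm, a list of three; "rotation": the turn, a rotation vector about the tool's x, y, z in rad, a list of three; "jaw": the opening, from 0 (shut) to 1 (fully open). In form: {"travel": [[x, y, z], ...], "rotation": [[rx, ry, rz], ...], "jaw": [jaw, ...]}. A call has 1 to 12 rows; each row is the pose to reach, as a shift and turn from the pose commanded when the call began, along the tool's axes at that moment; what a row does not reach only later rows make up. A row lasts 1/10 s, in which the tool goes at most 50 mm and 8.59 degrees, less where a joint would pass 70% of its speed; a pose out of reach is approached as far as the arm can. A call with a gripper value outside its range is refused whole. The fingers move at their own pace and stop on an object; the grip force is fixed at half the most. Time passes only in rows, so rows that repeat a pose let the fingers close. It gives the time, the measured TCP pose, the force and the opening at its end, in the units of the state.
- bot.read_state(): the state, without advancing time (a new reading comes with each control period).
- bot.snapshot(name): name is "side" or "top" or "wrist"; returns the picture (480x640x3 uint8, blue, green, red); there is no depth.
- bot.get_calibration(name): a dict with "fx", "fy", "cx", "cy" (pixels), "R" (3x3) and "t" (3): a world point X has camera coordinates R X + t; the wrist camera has in their place "T_tool_cam" (4x4, takes a point from camera to tool coordinates, whose origin is the TCP and whose axes are the tool frame's). Camera axes: x right, y down, z forward; pixel columns grow to the right and rows downward; lengths in mm; the calibration is good to about 2 mm. The wrist camera is an equidistant fisheye: a pixel r from the principal point sees the ray r / f radians off the axis. A picture is of the moment at which its call begins: read the wrist's pose just before it. get_calibration takes no time and is no camera call.
- bot.close_job(): hands the job in, once; it reports no verdict.
Trained networks look in the newest picture that a camera, given by its name, has taken for a name from the list of things; names that differ only in an ending like _2 or _b are one class to them, and where a whole thing is asked for, a point or a joint stands for the part that bears it (a point fixed in the world has none). Each returns a list of dicts, best first, with "conf" (0 to 1); they miss things now and then, are a little off and sometimes report something else, mostly with a low value. They report only what shows in the picture. A call takes as long as a camera call. They do not tell look-alikes from the thing itself.
- bot.search_frame(label, camera): "centre" ([column, row] as shares, 0 to 1, of the picture: columns of its width, rows of its height, amid what is visible of it).
- bot.spot_point(label, camera): "centre" ([column, row] as shares, 0 to 1, of the picture: columns of its width, rows of its height: a listed point, or the origin of a listed thing).
The state is a dict: "t": time; "joint_pos": joint angles; "joint_vel": joint speeds; "joint_torque": joint torques, N m; "position": TCP position; "tcp_rot": TCP orientation; "contact_force": force on the tool from outside, world axes, zero at the start; "wrist_torque": the same for the moment, N m; "grip_width": finger opening in mm.
Only numpy, scipy, OpenCV 4.12 (cv2) and the standard library are available. Lean on these libraries where they do the work, as an engineer would, in place of code of your own. Each camera call takes 0.05 s, during which the arm holds its last target.

## Working session

There is one attempt and no reset: what is moved stays moved. The work goes in short steps, Python scripts to look and compute and a tool call to move; the robot and the scene stay as the last step left them, time stands still between calls to the robot, and variables do not carry over. Pictures are saved under pics/ and viewed, and the job is handed in when it is done.

Besides the shell and the picture viewer there is one more tool, called in YAML: its name, and indented under it one key for each argument. step_arm: Moves the arm, as the interface text tells. Its arguments: {"type":"object","properties":{"travel":{"type":"array"},"rotation":{"type":"array"},"jaw":{"type":"array"}},"required":["travel","rotation","jaw"]}

```bash
ls; mkdir -p pics
python3 - <<'E'
from cell import bot
import cv2
s=bot.read_state(); print(s)
for n in("top","side","wrist"):
    im=bot.snapshot(n); cv2.imwrite(f"pics/a_{n}.png",im)
    c=bot.get_calibration(n); print(n,c)
E
```

```text
pics
{'t': 0.0, 'joint_pos': array([-9.37402016e-01,  3.85554469e-01,  6.58080157e-03, -4.89999728e-04,
       -1.19398314e+00, -2.58599493e-01]), 'joint_vel': array([ 1.41679830e-03, -1.23378889e-03,  2.22040958e-04,  2.72451935e-05,
       -1.43229207e-03, -5.18476059e-04]), 'joint_torque': array([-2.31092563e-04, -3.92282546e+01,  1.88396144e+01,  4.18635875e+00,
       -4.70329978e-03,  1.03878361e-05]), 'position': array([ 228.60877181, -581.08685209,  247.20651363]), 'tcp_rot': array([ 5.63065661e-01,  8.26411424e-01,  5.74359530e-04, -9.42805036e-04]), 'contact_force': array([ 0.95856795, -0.28696636, -0.2736628 ]), 'wrist_torque': array([-0.04530612, -0.05323752, -0.00102842]), 'grip_width': 85.58071217694487}
top {'fx': 623.2705033236474, 'fy': 623.2705033236474, 'cx': 321.63524220705557, 'cy': 239.55160428159274, 'R': array([[ 0.00565824, -0.9999597 ,  0.00696996],
       [-0.99324362, -0.00642788, -0.11586974],
       [ 0.11590987, -0.00626725, -0.99323996]]), 't': array([ -17.84469176,  538.92261389, 1664.49899005])}
side {'fx': 566.393493392324, 'fy': 566.393493392324, 'cx': 325.1875551596584, 'cy': 243.52028908101173, 'R': array([[-0.96276685, -0.26998303, -0.01375313],
       [-0.13215356,  0.51442483, -0.84729129],
       [ 0.23582922, -0.81392644, -0.5309504 ]]), 't': array([ 518.28707422,  129.2479614 , 1563.58314722])}
wrist {'fx': 371.64829954431775, 'fy': 371.64829954431775, 'cx': 315.80405347914336, 'cy': 238.69674575820457, 'T_tool_cam': array([[ 9.99999821e-01, -5.65505397e-04,  1.95482040e-04,
        -5.58622818e-01],
       [ 4.82308258e-04,  9.55193661e-01,  2.95981145e-01,
        -7.62832092e+01],
       [-3.54102140e-04, -2.95980997e-01,  9.55193762e-01,
        -1.25502305e+02],
       [ 0.00000000e+00,  0.00000000e+00,  0.00000000e+00,
         1.00000000e+00]])}
```

View pics/a_top.png

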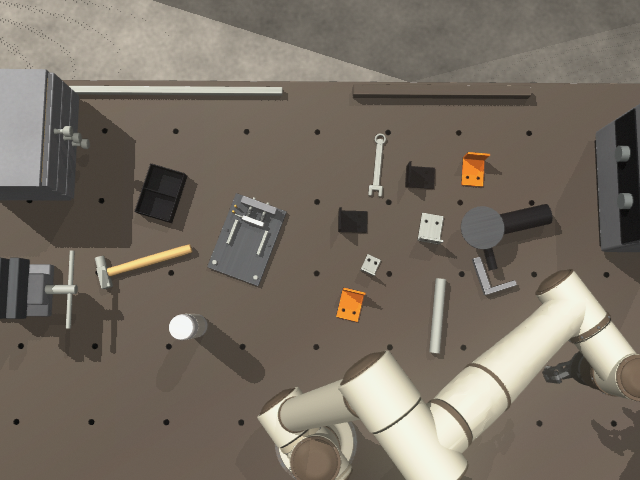

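View pics/a_side.png

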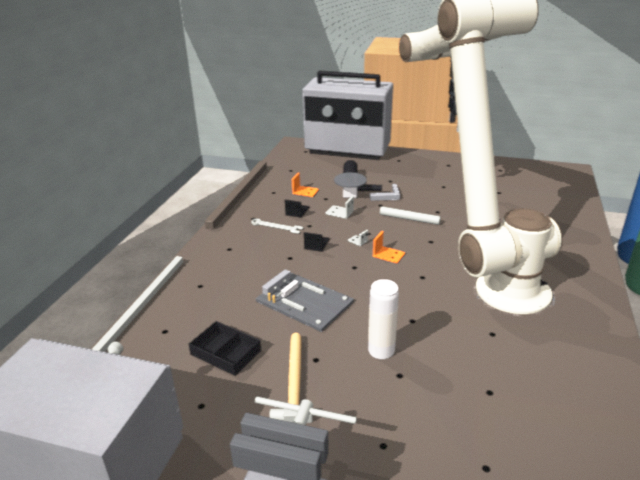

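View pics/a_wrist.png

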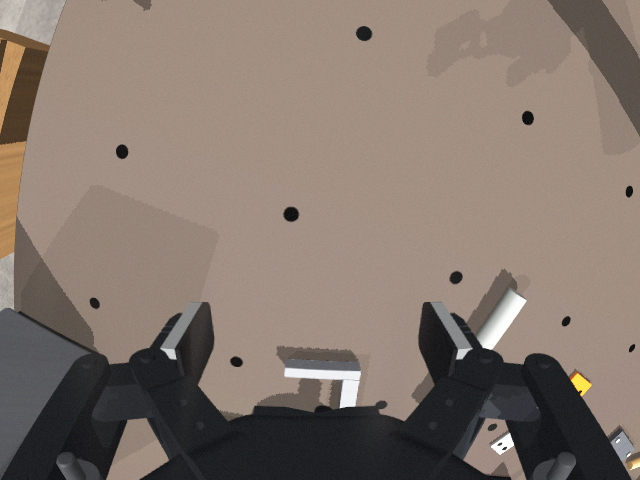

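Run:
```python
from cell import bot
for l in("bracket","bracket_toe","bracket_leg","jig","stop","small_bracket"):
    for c in ("top","side"):
        print(l,c,[(round(d['conf'],2),[round(d['centre'][0]*640),round(d['centre'][1]*480)]) for d in bot.spot_point(l,c)])
print(bot.read_state()['t'])
```

```text
bracket top [(0.93, [473, 173]), (0.92, [429, 226]), (0.69, [421, 175]), (0.65, [351, 222]), (0.64, [349, 307]), (0.16, [434, 316])]
bracket side [(0.89, [317, 248]), (0.67, [296, 208]), (0.62, [388, 257]), (0.58, [308, 190]), (0.56, [337, 211])]
bracket_toe top [(0.94, [432, 212]), (0.9, [432, 178]), (0.87, [473, 185]), (0.64, [345, 320]), (0.6, [369, 218])]
bracket_toe side [(0.93, [319, 236]), (0.85, [314, 192]), (0.66, [300, 205]), (0.62, [291, 289]), (0.59, [331, 210]), (0.59, [401, 260]), (0.38, [358, 241])]
bracket_leg top [(0.79, [339, 217]), (0.69, [430, 239]), (0.68, [410, 171]), (0.67, [352, 290]), (0.64, [480, 155]), (0.52, [428, 227]), (0.15, [507, 224])]
bracket_leg side [(0.76, [297, 179]), (0.72, [314, 237]), (0.71, [377, 240]), (0.68, [345, 202]), (0.67, [292, 205])]
jig top [(0.79, [244, 239])]
jig side [(0.6, [302, 300])]
stop top [(0.61, [253, 224])]
stop side [(0.56, [289, 289])]
small_bracket top [(0.53, [370, 266]), (0.33, [379, 165])]
small_bracket side [(0.67, [355, 243])]
0.75
```

Run:
```python
import cv2
im=cv2.imread("pics/a_top.png")
a=im[180:300,200:300]; cv2.imwrite("pics/c1.png",cv2.resize(a,None,fx=6,fy=5.9999,interpolation=cv2.INTER_CUBIC)[:600*2])
a=cv2.resize(im[190:290,200:300],None,fx=6,fy=6,interpolation=cv2.INTER_CUBIC);cv2.imwrite("pics/c1.png",a)
a=cv2.resize(im[180:280,360:480],None,fx=6,fy=6,interpolation=cv2.INTER_CUBIC);cv2.imwrite("pics/c2.png",a)
im=cv2.imread("pics/a_side.png")
a=cv2.resize(im[260:340,245:365],None,fx=6,fy=6,interpolation=cv2.INTER_CUBIC);cv2.imwrite("pics/c3.png",a)
a=cv2.resize(im[160:260,280:410],None,fx=6,fy=6,interpolation=cv2.INTER_CUBIC);cv2.imwrite("pics/c4.png",a)
```

```text
(no output)
```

View pics/c1.png

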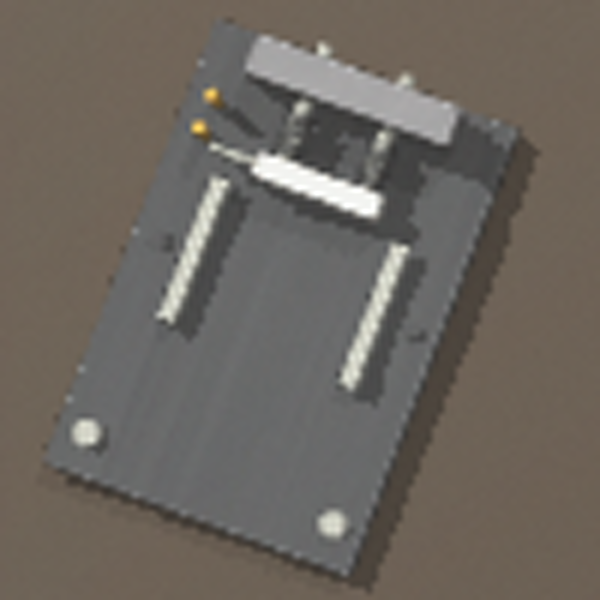

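View pics/c2.png

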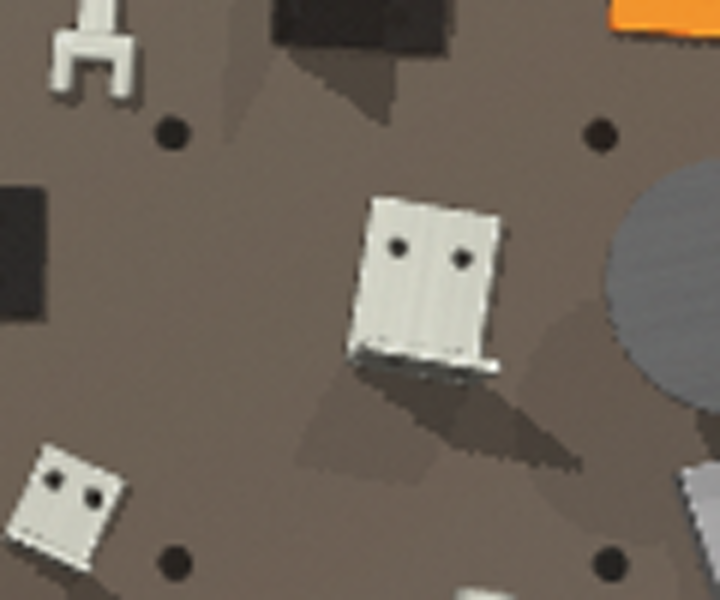

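View pics/c3.png

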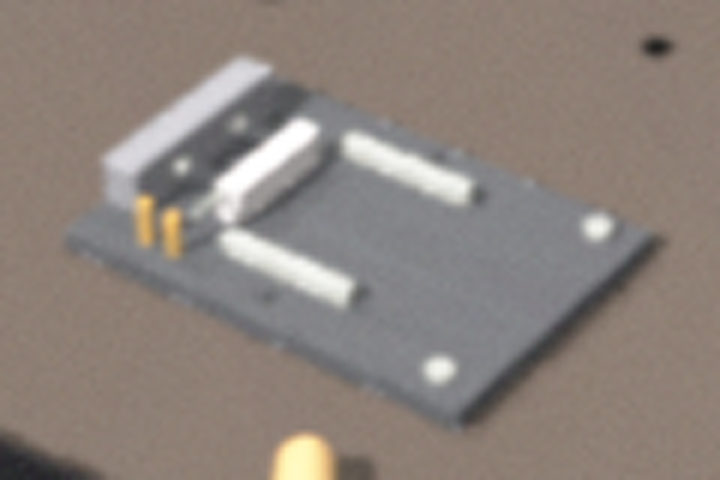

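View pics/c4.png

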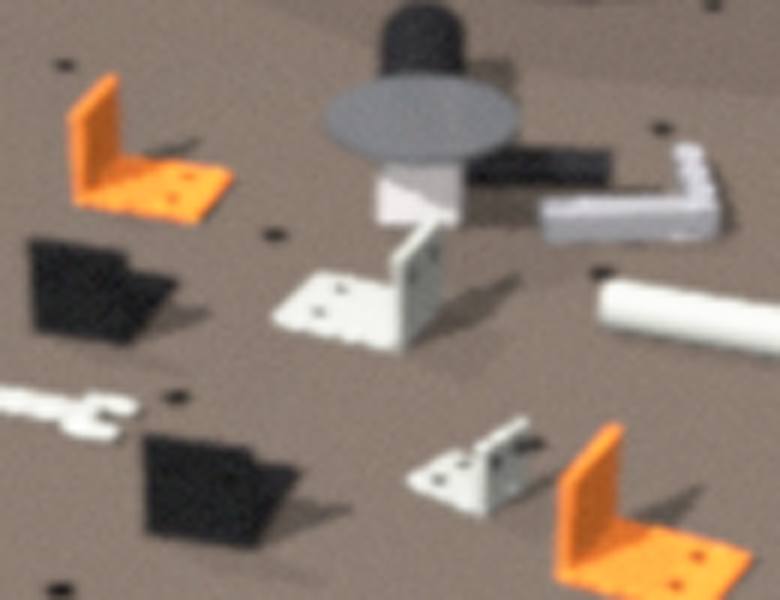

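```bash
cat > h.py <<'E'
import numpy as np, cv2
from scipy.optimize import least_squares
from cell import bot
def proj(n,X):
    c=bot.get_calibration(n); p=np.atleast_2d(X)@c['R'].T+c['t']
    return np.c_[c['fx']*p[:,0]/p[:,2]+c['cx'],c['fy']*p[:,1]/p[:,2]+c['cy']]
def wpix(X,s):
    from scipy.spatial.transform import Rotation as Ro
    c=bot.get_calibration('wrist'); T=c['T_tool_cam']
    pt=(np.atleast_2d(X)-s['position'])@Ro.from_quat(s['tcp_rot']).as_matrix()
    p=(pt-T[:3,3])@T[:3,:3]
    r=np.hypot(p[:,0],p[:,1]); th=np.arctan2(r,p[:,2])
    return np.c_[c['cx']+c['fx']*th*p[:,0]/r, c['cy']+c['fy']*th*p[:,1]/r]
def place(q,P):
    P=np.asarray(P,float);c,s=np.cos(q[2]),np.sin(q[2])
    return np.c_[q[0]+c*P[:,0]-s*P[:,1],q[1]+s*P[:,0]+c*P[:,1],P[:,2]]
def fit(obs,q0):  # obs: list of (fn, P, pix)
    f=lambda q: np.concatenate([(fn(place(q,P))-np.array(px)).ravel() for fn,P,px in obs])
    r=least_squares(f,q0,x_scale=[10,10,.1]); return r.x, np.sqrt(np.mean(r.fun**2)), r.fun.reshape(-1,2)
def uncrop(L,x0,y0,k=6): return [((x+.5)/k-.5+x0,(y+.5)/k-.5+y0) for x,y in L]
E
python3 - <<'E'
from h import *
T=lambda X:proj('top',X); S=lambda X:proj('side',X)
JP=[(-110,75,12),(-110,-75,12),(110,-75,12),(110,75,12),(57,60,34),(73,60,34)]
jt=uncrop([(48,462),(350,576),(517,130),(222,18),(199,127),(211,95)],200,190)
JS=[(-110,75,12),(-110,-75,12),(110,75,12),(57,60,34),(73,60,34)]
js=uncrop([(460,412),(656,237),(68,235),(172,210),(144,198)],245,260)
for o in ([(T,JP,jt)],[(S,JS,js)],[(T,JP,jt),(S,JS,js)]):
    q,e,r=fit(o,[550,100,-.3]); print('jig',q.round(3),e.round(2)); 
print(r.round(1).tolist())
# bracket: toe corners top z6, leg top corners
BT=[(40,30,6),(40,-30,6),(-40,30,60),(-40,-30,60),(-34,-30,60)]
bt=uncrop([(374,198),(500,216),(352,356),(494,373),(498,362)],360,180)
BS=[(40,30,6),(-40,30,0),(-34,30,60),(40,-30,6),(-37,-30,60)]
bs=uncrop([(274,316),(404,348),(393,264),(318,272),(434,214)],280,160)
for o in ([(T,BT,bt)],[(S,BS,bs)],[(T,BT,bt),(S,BS,bs)]):
    q,e,r=fit(o,[550,-200,-.1]); print('br',q.round(3),e.round(2),r.round(1).tolist())
E
```

```text
jig [ 5.42224e+02  1.90872e+02 -3.47000e-01] 0.4
jig [ 5.41472e+02  1.93674e+02 -3.55000e-01] 0.54
jig [ 5.42138e+02  1.91655e+02 -3.50000e-01] 0.55
[[-1.1, 0.1], [-0.2, 0.3], [0.5, -0.1], [-0.9, -0.1], [-0.0, 0.0], [0.1, -0.1], [-0.1, -0.4], [0.1, -1.3], [-0.4, -1.3], [0.3, 0.3], [0.4, 0.3]]
br [ 5.75368e+02 -3.13698e+02 -1.78000e-01] 0.65 [[-0.6, -0.3], [-0.4, 0.6], [1.5, -0.8], [-0.1, 0.4], [-0.4, 0.1]]
br [ 5.75449e+02 -3.12423e+02 -1.54000e-01] 0.55 [[-0.2, 0.3], [-0.3, 1.0], [0.0, -1.1], [-0.4, -0.0], [0.8, -0.2]]
br [ 5.75400e+02 -3.13481e+02 -1.71000e-01] 0.62 [[-0.8, -0.3], [-0.5, 0.5], [1.5, -0.7], [-0.1, 0.4], [-0.4, 0.0], [-0.1, -0.0], [-0.4, 0.9], [-0.1, -1.2], [-0.1, -0.2], [1.0, -0.2]]
```

```bash
cat >> h.py <<'E'
from scipy.spatial.transform import Rotation as Ro
def goal(pos,psi):
    "travel cm and rotvec for TCP pos, tool down with tool-x at world yaw psi"
    s=bot.read_state(); R=Ro.from_quat(s['tcp_rot'])
    x=np.array([np.cos(psi),np.sin(psi),0]); z=np.array([0,0,-1.]); y=np.cross(z,x)
    G=Ro.from_matrix(np.c_[x,y,z])
    print('t',round(s['t'],2),'pos',s['position'].round(1),'F',s['contact_force'].round(2),'M',s['wrist_torque'].round(2),'w',round(s['grip_width'],1))
    print('travel cm',(R.inv().apply(np.array(pos)-s['position'])/10).round(2),'rot',(R.inv()*G).as_rotvec().round(3))
E
python3 - <<'E'
from h import *
q=[575.4,-313.5,-.172]
p=place(q,[(-37,0,140)])[0];print(p)
goal(p,q[2]+np.pi)
E
```

```text
[ 538.94595604 -307.16733238  140.        ]
t 0.75 pos [ 228.8 -581.6  248.3] F [ 0.9  -0.33  0.04] M [-0.01  0.02  0.02] w 85.1
travel cm [14.19 38.91 10.83] rot [-0.     0.    -1.024]
```

step_arm:
  travel:
    - [14.2,38.9,10.8]
    - [14.2,38.9,10.8]
    - [14.2,38.9,10.8]
    - [14.2,38.9,10.8]
    - [14.2,38.9,10.8]
    - [14.2,38.9,10.8]
    - [14.2,38.9,10.8]
    - [14.2,38.9,10.8]
    - [14.2,38.9,10.8]
    - [14.2,38.9,10.8]
    - [14.2,38.9,10.8]
    - [14.2,38.9,10.8]
  rotation:
    - [0,0,-1.024]
    - [0,0,-1.024]
    - [0,0,-1.024]
    - [0,0,-1.024]
    - [0,0,-1.024]
    - [0,0,-1.024]
    - [0,0,-1.024]
    - [0,0,-1.024]
    - [0,0,-1.024]
    - [0,0,-1.024]
    - [0,0,-1.024]
    - [0,0,-1.024]
  jaw: [1,1,1,1,1,1,1,1,1,1,1,1]

```text
t: 1.95
position: [538.3, -307.7, 140.7]
tcp_rot: [0.086, 0.996, -0.0, 0.0]
contact_force: [-0.0, -0.2, -0.2]
grip_width: 85.8
```

Run:
```python
from h import *
s=bot.read_state(); im=bot.snapshot('wrist'); print(s['position'],s['tcp_rot'])
cv2.imwrite('pics/b_wraw.png',im)
BP=[(40,30,6),(40,-30,6),(-34,-30,6),(-34,30,6),(-34,30,60),(-34,-30,60),(-40,30,60),(-40,-30,60)]
px=wpix(place([575.4,-313.5,-.172],BP),s);print(px.round(1))
for p in px: cv2.circle(im,tuple(int(v) for v in p.round()),3,(0,0,255),1)
cv2.imwrite('pics/b_w.png',im)
```

```text
[ 538.27948734 -307.69667184  140.69219398] [ 8.63469967e-02  9.96265114e-01 -7.14457410e-05  1.18521906e-04]
[[215.4 271.3]
 [209.1 194.8]
 [310.3 193.4]
 [310.8 272. ]
 [309.6 304.9]
 [308.9 210.3]
 [319.3 304.9]
 [319.4 210.3]]
```

View pics/b_w.png

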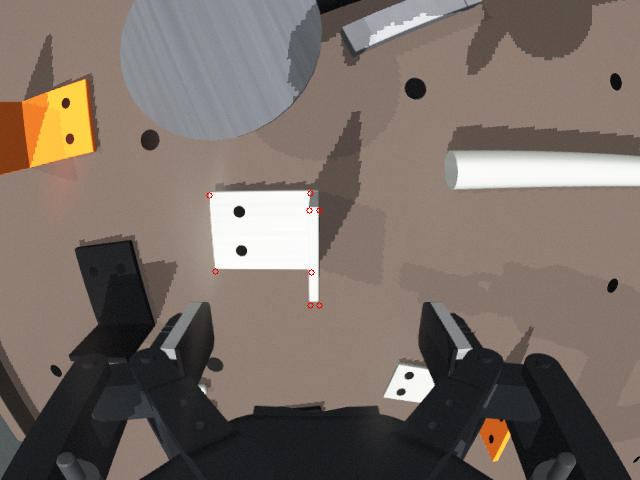

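Run:
```python
from h import *
q=[575.4,-314.3,-.172]
goal(place(q,[(-37,0,42)])[0],q[2]+np.pi)
im=cv2.imread('pics/b_wraw.png'); cv2.imwrite('pics/b_wc.png',cv2.resize(im[180:315,200:330],None,fx=4.4,fy=4.4,interpolation=cv2.INTER_CUBIC))
```

```text
t 2.0 pos [ 538.2 -307.9  140.8] F [-0.39  0.4   0.02] M [-0.02  0.05  0.01] w 85.2
travel cm [-0.07  0.01  9.88] rot [-0.     0.001 -0.001]
```

View pics/b_wc.png

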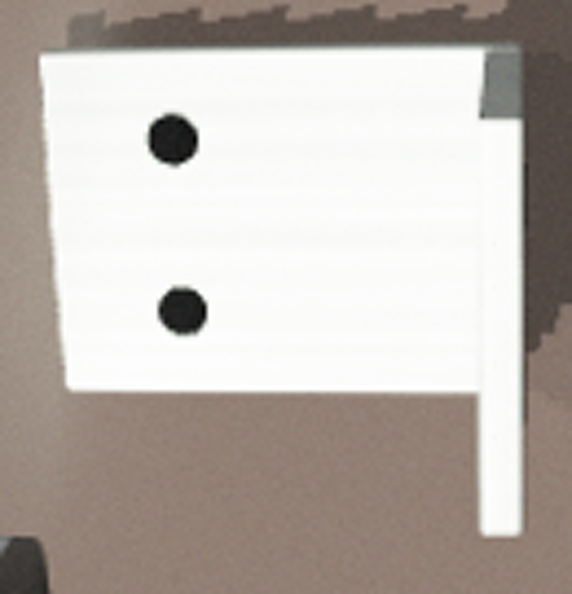

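step_arm:
  travel:
    - [-0.1,0,3]
    - [-0.1,0,6]
    - [-0.1,0,8]
    - [-0.1,0,9.3]
    - [-0.1,0,9.9]
    - [-0.1,0,9.9]
    - [-0.1,0,9.9]
  rotation:
    - [0,0,0]
    - [0,0,0]
    - [0,0,0]
    - [0,0,0]
    - [0,0,0]
    - [0,0,0]
    - [0,0,0]
  jaw: [1,1,1,1,1,1,1]

```text
t: 2.7
position: [540.4, -307.7, 42.4]
tcp_rot: [0.086, 0.996, -0.0, 0.001]
contact_force: [0.2, -0.1, -0.8]
grip_width: 85.4
```

Run:
```python
from h import *
import numpy as np
st=dict(position=np.array([538.28,-307.7,140.69]),tcp_rot=np.array([8.63469967e-02,9.96265114e-01,-7.14457410e-05,1.18521906e-04]))
W=lambda X:wpix(X,st)
P=[(40,30,6),(40,-30,6),(-34,30,60),(-40,30,60),(-34,-30,60),(-40,-30,60)]
px=uncrop([(67,391),(41,53),(482,534),(521,534),(481,118),(521,118)],200,180,4.4)
print(fit([(W,P,px)],[575,-313,-.17]))
goal([538.9,-307.8,42],-.172+np.pi)
```

```text
(array([ 5.75345481e+02, -3.15962125e+02, -1.72430796e-01]), np.float64(0.4575623203682175), array([[-0.19829737, -0.10729812],
       [-0.51194188, -0.1304536 ],
       [-0.1900794 ,  0.47870737],
       [ 0.63657276,  0.47871979],
       [-0.69409735, -0.28078878],
       [ 0.79757628, -0.29324415]]))
t 2.7 pos [ 540.4 -307.7   42.4] F [ 0.16 -0.14 -0.82] M [-0.   -0.06 -0.02] w 85.4
travel cm [ 0.15 -0.03  0.04] rot [-0.     0.002 -0.   ]
```

step_arm:
  travel:
    - [0.15,0,0]
    - [0.15,0,0]
    - [0.15,0,0]
    - [0.15,0,0]
    - [0.15,0,0]
    - [0.15,0,0]
    - [0.15,0,0]
    - [0.15,0,0]
    - [0.15,0,0]
    - [0.15,0,0]
    - [0.15,0,0]
    - [0.15,0,0]
  rotation:
    - [0,0,0]
    - [0,0,0]
    - [0,0,0]
    - [0,0,0]
    - [0,0,0]
    - [0,0,0]
    - [0,0,0]
    - [0,0,0]
    - [0,0,0]
    - [0,0,0]
    - [0,0,0]
    - [0,0,0]
  jaw: [0,0,0,0,0,0,0,0,0,0,0,0]

```text
t: 3.9
position: [538.9, -307.0, 41.6]
tcp_rot: [0.086, 0.996, -0.0, 0.001]
contact_force: [2.4, 0.5, 1.3]
grip_width: 5.2
```

step_arm:
  travel:
    - [0,0,-1]
    - [0,0,-4]
    - [0,0,-8]
    - [0,0,-11]
    - [0,0,-12]
    - [0,0,-12]
  rotation:
    - [0,0,0]
    - [0,0,0]
    - [0,0,0]
    - [0,0,0]
    - [0,0,0]
    - [0,0,0]
  jaw: [0,0,0,0,0,0]

```text
t: 4.5
position: [537.9, -306.8, 162.0]
tcp_rot: [0.086, 0.996, 0.0, 0.0]
contact_force: [0.8, -0.6, -4.5]
grip_width: 5.3
```

Run:
```python
from h import *
s=bot.read_state(); im=bot.snapshot('wrist'); cv2.imwrite('pics/d_w.png',im)
j=[542.1,191.6,-.350]
goal(place(j,[(-62,0,130)])[0],j[2]+np.pi)
```

```text
t 4.55 pos [ 537.  -306.4  160.1] F [ 0.24  0.73 -4.94] M [ 0.05  0.1  -0.  ] w 5.2
travel cm [14.16 50.23  3.12] rot [ 0.001 -0.003  0.177]
```

View pics/d_w.png

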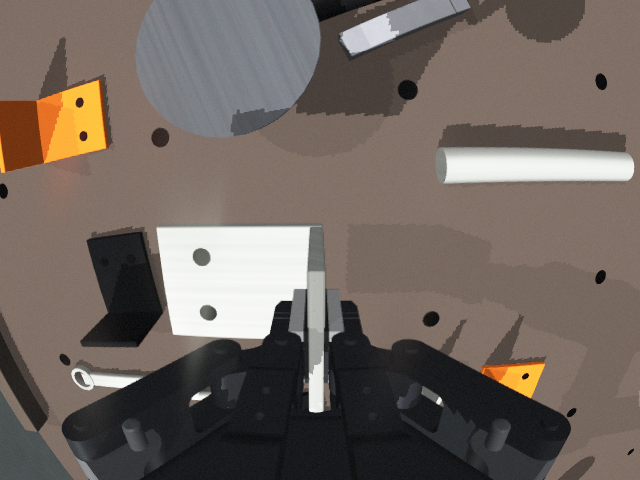

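step_arm:
  travel:
    - [4,14,0.5]
    - [6,20,1]
    - [8,26,1.5]
    - [9.5,33,2]
    - [11,38,2.5]
    - [12,42,2.8]
    - [13,46,3]
    - [14,49,3.1]
    - [14.2,50.2,3.1]
    - [14.2,50.2,3.1]
    - [14.2,50.2,3.1]
    - [14.2,50.2,3.1]
  rotation:
    - [0,0,0.03]
    - [0,0,0.06]
    - [0,0,0.09]
    - [0,0,0.12]
    - [0,0,0.14]
    - [0,0,0.16]
    - [0,0,0.17]
    - [0,0,0.177]
    - [0,0,0.177]
    - [0,0,0.177]
    - [0,0,0.177]
    - [0,0,0.177]
  jaw: [0,0,0,0,0,0,0,0,0,0,0,0]

```text
t: 5.75
position: [482.7, 214.1, 127.6]
tcp_rot: [0.172, 0.985, -0.002, -0.002]
contact_force: [-0.4, -0.1, -4.3]
grip_width: 5.4
```

Run:
```python
from h import *
im=cv2.imread('pics/d_w.png'); cv2.imwrite('pics/d_wc.png',cv2.resize(im[215:425,145:345],None,fx=2.85,fy=2.85,interpolation=cv2.INTER_CUBIC))
bot.snapshot('wrist'); s=bot.read_state(); im=bot.snapshot('wrist'); cv2.imwrite('pics/e_wraw.png',im)
print(s['position'],s['tcp_rot'])
JP=[(-110,75,12),(-110,-75,12),(110,-75,12),(110,75,12),(57,60,34),(73,60,34),(45,30,32),(45,-30,32),(-30,-40,22),(40,-40,22),(-30,40,22),(40,40,22)]
px=wpix(place([542.1,191.6,-.350],JP),s);print(px.round(1))
for p in px: cv2.circle(im,tuple(int(v) for v in p.round()),3,(0,0,255),1)
cv2.imwrite('pics/e_w.png',im)
```

```text
[482.52797931 212.33336568 127.68005206] [ 0.17253309  0.98499931 -0.00204994 -0.00211781]
[[376.  336.4]
 [387.5 133. ]
 [ 81.  145.3]
 [109.8 327. ]
 [151.4 329.4]
 [132.8 327.8]
 [160.3 292.2]
 [149.2 208. ]
 [262.8 187.5]
 [160.6 190. ]
 [267.5 302. ]
 [173.5 299.1]]
```

View pics/d_wc.png

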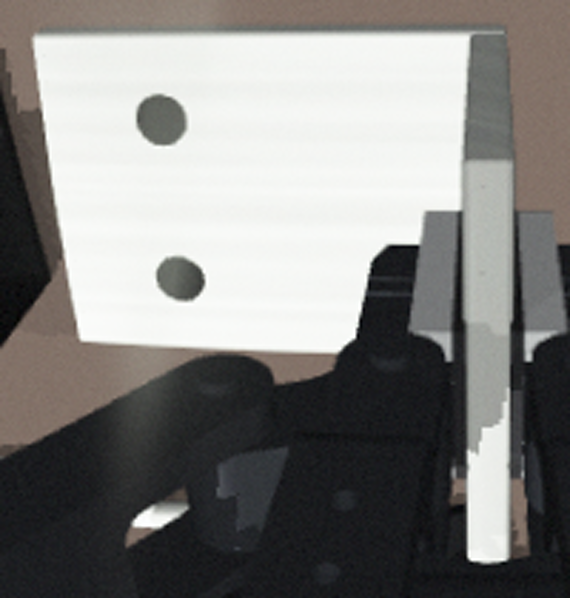

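View pics/e_w.png

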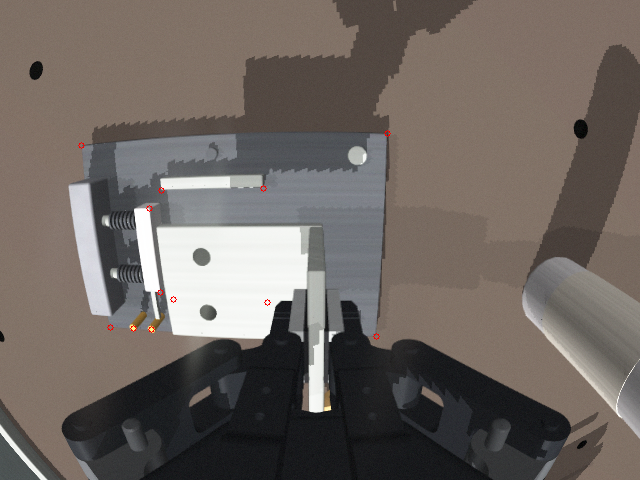

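Run:
```python
from h import *
im=cv2.imread('pics/e_wraw.png'); cv2.imwrite('pics/e_wc.png',cv2.resize(im[125:345,65:265],None,fx=2.7,fy=2.7,interpolation=cv2.INTER_CUBIC))
cv2.imwrite('pics/e_wd.png',cv2.resize(im[125:345,220:400],None,fx=2.7,fy=2.7,interpolation=cv2.INTER_CUBIC))
st=dict(position=np.zeros(3),tcp_rot=np.array([0,0,0,1.]))
P=np.array([(40,-30,6),(40,30,6),(-34,-30,60),(-40,-30,60),(-34,30,60),(-40,30,60)],float)
px=np.array(uncrop([(35,37),(80,341),(467,160),(514,160),(468,557),(508,560)],145,215,2.85))
A=np.diag([-1,1,-1.])
def X(q): return Ro.from_rotvec(q[3:]).apply((P-[-37,0,44])@A)+q[:3]
r=least_squares(lambda q:(wpix(X(q),st)-px).ravel(),np.zeros(6),x_scale=[10,10,10,.1,.1,.1])
print(r.x.round(3)); print(r.fun.reshape(-1,2).round(1))
```

```text
[ 0.223 -1.306  0.559 -0.008 -0.01   0.006]
[[ 0.1 -0.2]
 [ 0.   0.3]
 [-1.1  0.1]
 [ 1.2  0.1]
 [-0.7  0.4]
 [ 0.5 -0.7]]
```

View pics/e_wc.png

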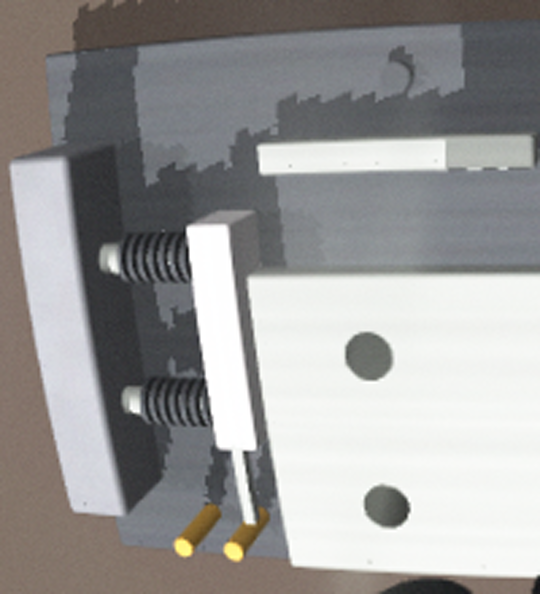

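View pics/e_wd.png

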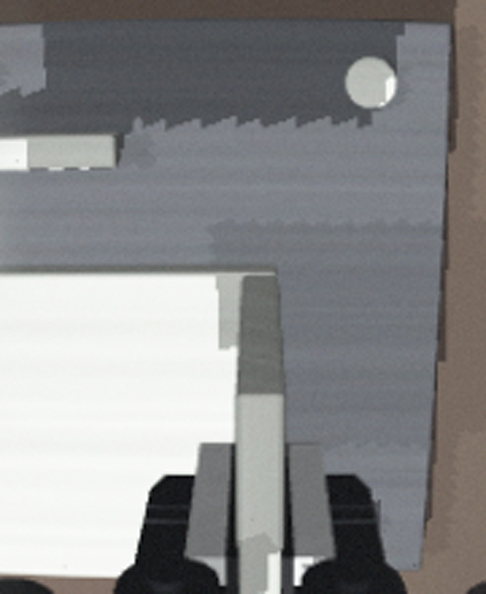

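Run:
```python
from h import *
st=dict(position=np.array([482.53,212.33,127.68]),tcp_rot=np.array([0.17253309,0.98499931,-0.00204994,-0.00211781]))
W=lambda X:wpix(X,st)
P=[(110,-75,12),(57,60,34),(73,60,34),(45,-30,32),(45,30,32)]
px=uncrop([(47,56),(234,552),(184,547),(232,221),(254,448)],65,125,2.7)
P.append((-110,-75,12)); px+=uncrop([(451,24)],220,125,2.7)
q,e,r=fit([(W,P,px)],[542,191.6,-.35]); print(q.round(3),e,r.round(1).tolist())
# target: bracket centred: toe at jig x=18, tool y offset -1.3 => bracket centre at tool y-1.3
for j in (q,[542.1,191.6,-.350]):
    j=[*j[:2],j[2]]
    # tool y dir in jig frame: bracket y = tool y
    goal(place(j,[(-62,1.3,60)])[0],j[2]+np.pi)
```

```text
[ 5.42018e+02  1.91349e+02 -3.53000e-01] 0.8533735049263439 [[-0.9, -1.0], [-0.3, -0.3], [-0.4, -0.0], [-1.3, 0.8], [1.3, 1.0], [1.1, -0.4]]
t 5.85 pos [482.7 211.3 128. ] F [ 0.09 -0.12 -4.12] M [-0.04  0.11  0.02] w 5.1
travel cm [-0.08  0.35  6.8 ] rot [-0.005 -0.003  0.005]
t 5.85 pos [482.7 211.3 128. ] F [ 0.09 -0.12 -4.12] M [-0.04  0.11  0.02] w 5.1
travel cm [-0.08  0.35  6.8 ] rot [-0.005 -0.003  0.002]
```

step_arm:
  travel:
    - [-0.1,0.3,1]
    - [-0.1,0.3,3]
    - [-0.1,0.3,5]
    - [-0.1,0.3,6.4]
    - [-0.1,0.3,7]
    - [-0.1,0.3,7]
    - [-0.1,0.3,7]
  rotation:
    - [0,0,0.003]
    - [-0.004,-0.003,0.003]
    - [-0.004,-0.003,0.003]
    - [-0.004,-0.003,0.003]
    - [-0.004,-0.003,0.003]
    - [-0.004,-0.003,0.003]
    - [-0.004,-0.003,0.003]
  jaw: [0,0,0,0,0,0,0]

```text
t: 6.55
position: [486.8, 214.1, 60.6]
tcp_rot: [0.175, 0.984, 0.002, 0.002]
contact_force: [-0.2, 0.1, -3.3]
grip_width: 5.3
```

Run:
```python
from h import *
s=bot.read_state(); im=bot.snapshot('wrist'); cv2.imwrite('pics/f_w.png',im)
j=[542.1,191.5,-.351]
goal(place(j,[(-62,1.3,54)])[0],j[2]+np.pi)
im=bot.snapshot('side');cv2.imwrite('pics/f_s.png',cv2.resize(im[210:340,230:380],None,fx=4,fy=4,interpolation=cv2.INTER_CUBIC))
```

```text
t 6.6 pos [486.9 214.4  60.9] F [-0.29  0.46 -2.96] M [ 0.07  0.1  -0.05] w 5.5
travel cm [ 0.23 -0.13  0.69] rot [ 0.005  0.004 -0.001]
```

View pics/f_w.png

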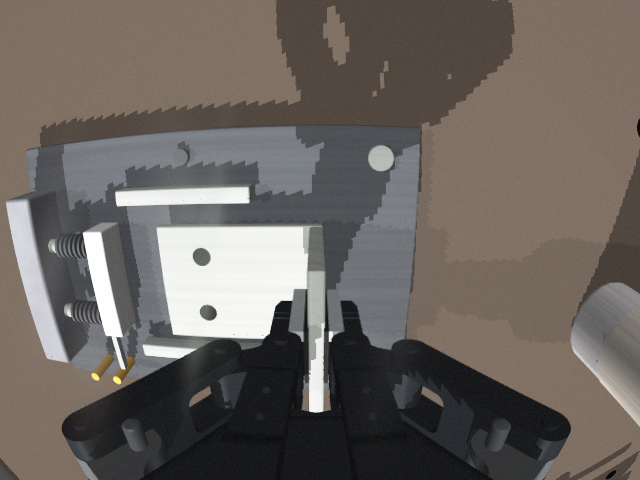

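View pics/f_s.png

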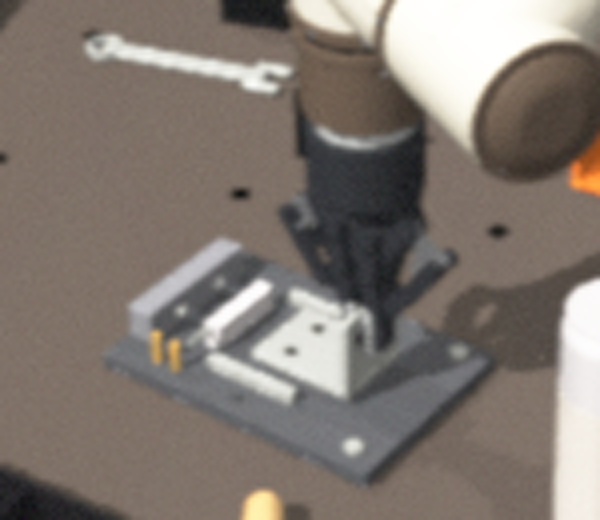

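Run:
```python
from h import *
im=cv2.imread('pics/f_w.png'); cv2.imwrite('pics/f_wc.png',cv2.resize(im[120:390,0:270],None,fx=2.2,fy=2.2,interpolation=cv2.INTER_CUBIC))
s=bot.read_state(); print(s['position'],s['tcp_rot'])
JP=[(-30,-40,22),(40,-40,22),(40,40,22),(40,40,12),(110,-75,12),(-110,-75,12),(57,60,34),(73,60,34),(45,30,32),(45,-30,32)]
print(wpix(place([542.1,191.5,-.351],JP),s).round(1).tolist())
```

```text
[486.90539833 214.57128948  61.07886302] [0.17523147 0.98452143 0.00236004 0.00243088]
[[250.2, 202.2], [116.3, 205.5], [141.8, 342.8], [148.3, 333.9], [25.5, 148.2], [421.7, 126.6], [117.0, 379.0], [95.3, 375.5], [123.2, 336.4], [101.1, 230.4]]
```

View pics/f_wc.png

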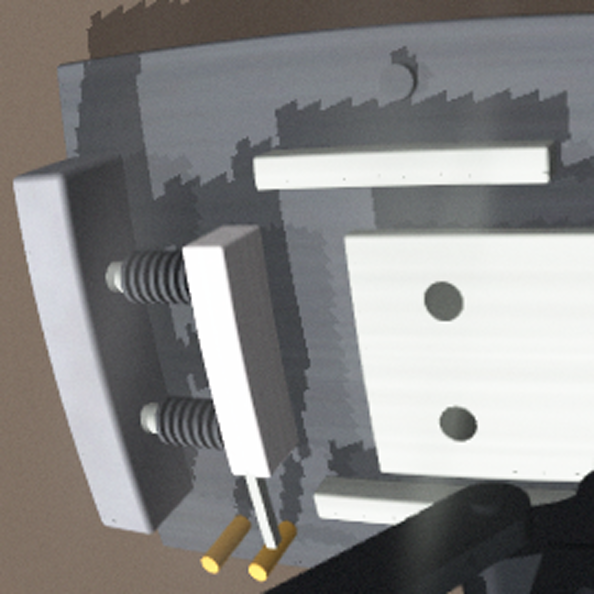

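step_arm:
  travel:
    - [0.1,-0.1,0.1]
    - [0.2,-0.13,0.2]
    - [0.2,-0.13,0.3]
    - [0.2,-0.13,0.3]
    - [0.2,-0.13,0.3]
  rotation:
    - [0.005,0.004,0]
    - [0.005,0.004,0]
    - [0.005,0.004,0]
    - [0.005,0.004,0]
    - [0.005,0.004,0]
  jaw: [0,0,0,0,0]

```text
t: 7.15
position: [484.0, 213.9, 57.3]
tcp_rot: [0.175, 0.985, -0.0, -0.001]
contact_force: [0.4, -0.2, -2.8]
grip_width: 5.2
```

Run:
```python
from h import *
j=[542.1,191.5,-.351]
goal(place(j,[(-62,1.3,54)])[0],j[2]+np.pi)
```

```text
t 7.15 pos [484.  213.9  57.3] F [ 0.42 -0.17 -2.83] M [0.05 0.07 0.  ] w 5.2
travel cm [-0.03  0.02  0.33] rot [-0.001 -0.001 -0.001]
```

step_arm:
  travel:
    - [0,0,0.1]
    - [0,0,0.2]
    - [0,0,0.2]
    - [0,0,0.2]
  rotation:
    - [0,0,0]
    - [0,0,0]
    - [0,0,0]
    - [0,0,0]
  jaw: [0,0,0,0]

```text
t: 7.55
position: [484.0, 213.9, 55.2]
tcp_rot: [0.175, 0.985, -0.0, -0.001]
contact_force: [0.4, 0.0, -3.5]
grip_width: 5.0
```

step_arm:
  travel:
    - [0,0,0.05]
    - [0,0,0.1]
    - [0,0,0.1]
    - [0,0,0.1]
  rotation:
    - [0,0,0]
    - [0,0,0]
    - [0,0,0]
    - [0,0,0]
  jaw: [0,0,0,0]

```text
t: 7.95
position: [484.0, 213.9, 54.3]
tcp_rot: [0.175, 0.985, -0.0, -0.001]
contact_force: [0.6, -0.1, -3.5]
grip_width: 5.2
```

step_arm:
  travel:
    - [0,0,0.05]
    - [0,0,0.1]
    - [0,0,0.1]
    - [0,0,0.1]
  rotation:
    - [0,0,0]
    - [0,0,0]
    - [0,0,0]
    - [0,0,0]
  jaw: [0,0,0,0]

```text
t: 8.35
position: [484.0, 213.9, 53.5]
tcp_rot: [0.175, 0.985, -0.0, -0.001]
contact_force: [-1.3, -0.9, -0.5]
grip_width: 5.2
```

step_arm:
  travel:
    - [0,0,0.05]
    - [0,0,0.05]
    - [0,0,0.05]
  rotation:
    - [0,0,0]
    - [0,0,0]
    - [0,0,0]
  jaw: [0,0,0]

```text
t: 8.65
position: [484.0, 213.9, 53.5]
tcp_rot: [0.175, 0.985, -0.0, -0.0]
contact_force: [-3.9, -0.8, 4.8]
grip_width: 5.5
```

Run:
```python
from h import *
j=[542.1,191.5,-.351]
for k in range(3):
  im=bot.snapshot('wrist'); s=bot.read_state(); print(s['contact_force'].round(1),s['wrist_torque'].round(2),s['position'].round(1))
cv2.imwrite('pics/g_wc.png',cv2.resize(im[120:390,0:340],None,fx=2.2,fy=2.2,interpolation=cv2.INTER_CUBIC))
goal(place(j,[(-32,1.3,54)])[0],j[2]+np.pi)
```

```text
[-2.6 -0.8  5. ] [-0.23  0.95 -0.01] [484.  213.9  53.5]
[-3.7 -0.7  6.2] [-0.18  0.92 -0.03] [484.  213.9  53.5]
[-3.5 -1.4  4.7] [-0.12  0.94  0.02] [484.  213.9  53.5]
t 8.8 pos [484.  213.9  53.5] F [-3.51 -1.37  4.72] M [-0.12  0.94  0.02] w 4.8
travel cm [-3.02  0.03 -0.05] rot [-0.001 -0.001 -0.001]
```

View pics/g_wc.png

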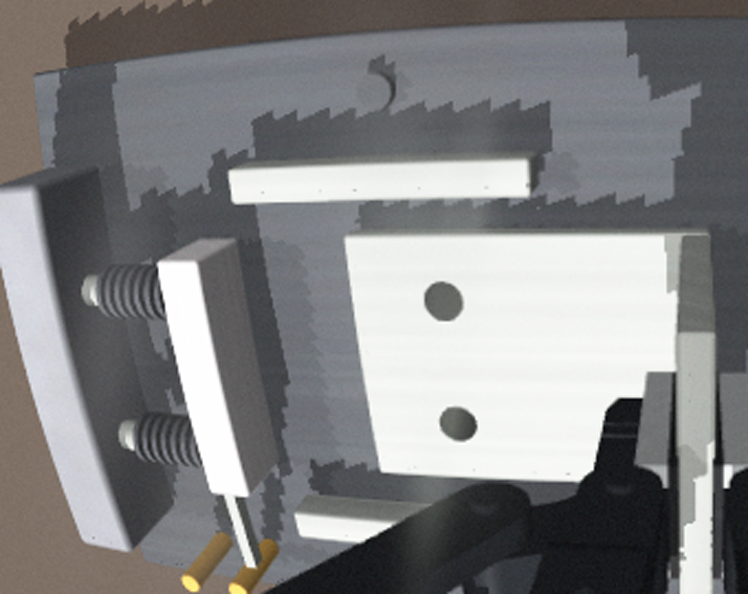

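step_arm:
  travel:
    - [-0.3,0,-0.02]
    - [-0.8,0.02,-0.02]
    - [-1.3,0.02,-0.02]
    - [-1.8,0.03,-0.02]
    - [-2.2,0.03,-0.02]
    - [-2.4,0.03,-0.02]
    - [-2.4,0.03,-0.02]
    - [-2.4,0.03,-0.02]
  rotation:
    - [0,0,0]
    - [0,0,0]
    - [0,0,0]
    - [0,0,0]
    - [0,0,0]
    - [0,0,0]
    - [0,0,0]
    - [0,0,0]
  jaw: [0,0,0,0,0,0,0,0]

```text
t: 9.6
position: [507.1, 206.3, 53.5]
tcp_rot: [0.175, 0.985, 0.0, -0.0]
contact_force: [-4.1, 1.4, 4.8]
grip_width: 5.4
```

```bash
cat >> h.py <<'E'
def look(tag,n=2):
    j=[542.1,191.5,-.351]; c,sn=np.cos(j[2]),np.sin(j[2])
    for k in range(n):
        im=bot.snapshot('wrist'); s=bot.read_state()
        F=s['contact_force']; d=s['position']-[j[0],j[1],0]
        print('t',round(s['t'],2),'Fjig',np.round([F[0]*c+F[1]*sn,-F[0]*sn+F[1]*c,F[2]],2),'M',s['wrist_torque'].round(2),'jigpos',np.round([d[0]*c+d[1]*sn,-d[0]*sn+d[1]*c,d[2]],2),'w',round(s['grip_width'],1))
    R=Ro.from_quat(s['tcp_rot']).as_matrix(); print('tilt',R[:,2].round(4),'yaw-jig',round(float(np.arctan2(-R[1,0],-R[0,0])-j[2]),4))
    cv2.imwrite(f'pics/{tag}_w.png',im)
    cv2.imwrite(f'pics/{tag}_wc.png',cv2.resize(im[120:390,0:340],None,fx=2.2,fy=2.2,interpolation=cv2.INTER_CUBIC))
E
python3 -c "
from h import *
look('i')"
```

```text
t 9.65 Fjig [-3.21 -0.42  4.54] M [ 0.25  0.96 -0.05] jigpos [-37.95   1.87  53.53] w 5.2
t 9.7 Fjig [-2.9  -0.61  5.2 ] M [ 0.23  0.97 -0.04] jigpos [-37.95   1.85  53.53] w 5.5
tilt [-2.e-04  2.e-04 -1.e+00] yaw-jig -0.0007
```

View pics/i_wc.png

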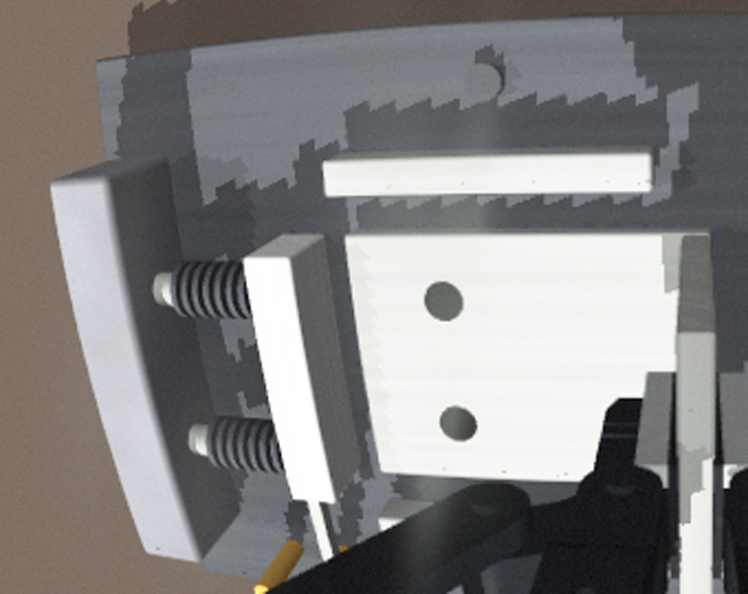

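step_arm:
  travel:
    - [-0.2,0,0]
    - [-0.4,0,0]
    - [-0.6,0,0]
    - [-0.8,0,0]
    - [-1.0,0,0]
    - [-1.0,0,0]
    - [-1.0,0,0]
  rotation:
    - [0,0,0]
    - [0,0,0]
    - [0,0,0]
    - [0,0,0]
    - [0,0,0]
    - [0,0,0]
    - [0,0,0]
  jaw: [0,0,0,0,0,0,0]

```text
t: 10.4
position: [515.8, 202.9, 53.5]
tcp_rot: [0.175, 0.985, -0.0, -0.001]
contact_force: [-5.6, 2.1, 6.4]
grip_width: 5.4
```

```bash
python3 -c "
from h import *
look('j')
im=bot.snapshot('top'); cv2.imwrite('pics/j_tc.png',cv2.resize(im[190:280,210:300],None,fx=6,fy=6,interpolation=cv2.INTER_CUBIC))
im=bot.snapshot('side');cv2.imwrite('pics/j_sc.png',cv2.resize(im[250:340,240:360],None,fx=6,fy=6,interpolation=cv2.INTER_CUBIC))"
```

```text
t 10.45 Fjig [-5.66  0.33  7.03] M [0.7  1.63 0.04] jigpos [-28.67   1.66  53.55] w 5.2
t 10.5 Fjig [-5.85 -0.06  6.47] M [0.61 1.63 0.03] jigpos [-28.65   1.69  53.55] w 5.4
tilt [-1.3e-03 -1.0e-04 -1.0e+00] yaw-jig -0.0006
```

View pics/j_wc.png

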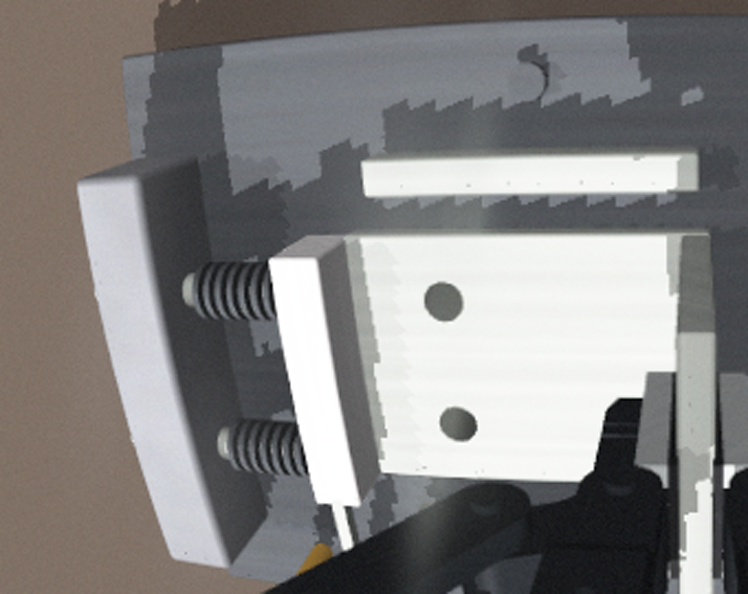

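View pics/j_tc.png

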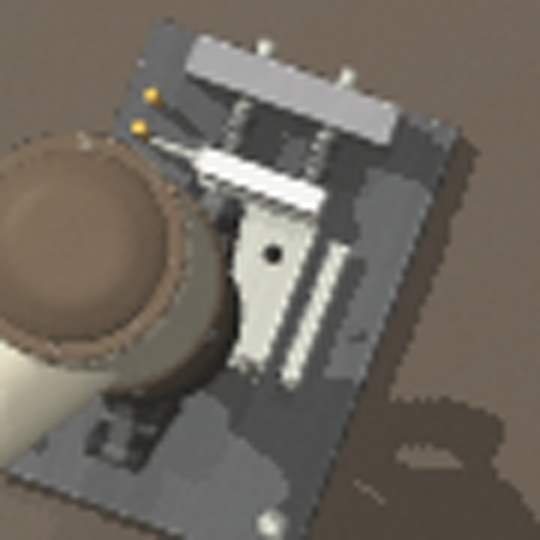

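View pics/j_sc.png

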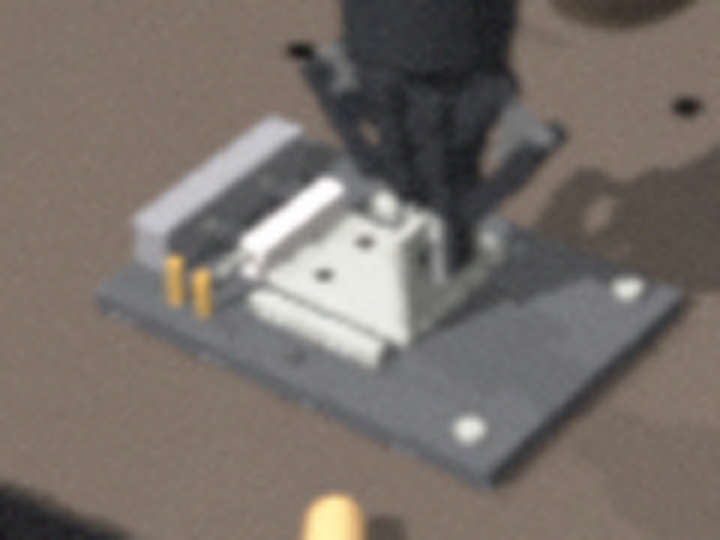

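step_arm:
  travel:
    - [-0.2,0,0]
    - [-0.4,0,0]
    - [-0.6,0,0]
    - [-0.8,0,0]
    - [-0.8,0,0]
    - [-0.8,0,0]
  rotation:
    - [0,0,0]
    - [0,0,0]
    - [0,0,0]
    - [0,0,0]
    - [0,0,0]
    - [0,0,0]
  jaw: [0,0,0,0,0,0]

```text
t: 11.2
position: [522.0, 200.5, 53.5]
tcp_rot: [0.175, 0.985, -0.0, -0.002]
contact_force: [-10.8, 4.7, 9.7]
grip_width: 5.0
```

```bash
python3 -c "
from h import *
look('k')
im=bot.snapshot('top'); cv2.imwrite('pics/k_tc.png',cv2.resize(im[190:240,210:290],None,fx=9,fy=9,interpolation=cv2.INTER_CUBIC))
"
```

```text
t 11.25 Fjig [-12.78   1.79   8.93] M [1.42 2.83 0.07] jigpos [-21.97   1.57  53.55] w 5.4
t 11.3 Fjig [-11.28   1.08   9.88] M [1.48 2.81 0.06] jigpos [-21.98   1.58  53.54] w 5.4
tilt [-3.3e-03 -1.0e-04 -1.0e+00] yaw-jig -0.0004
```

View pics/k_wc.png

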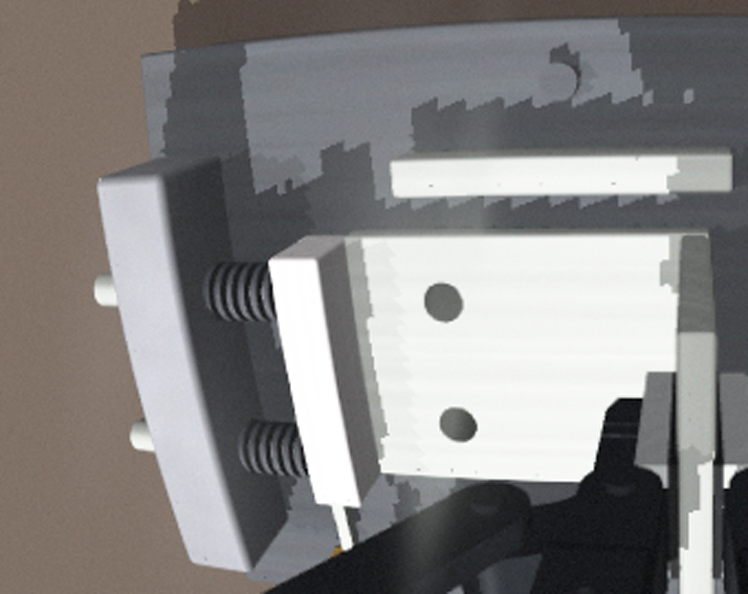

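View pics/k_tc.png

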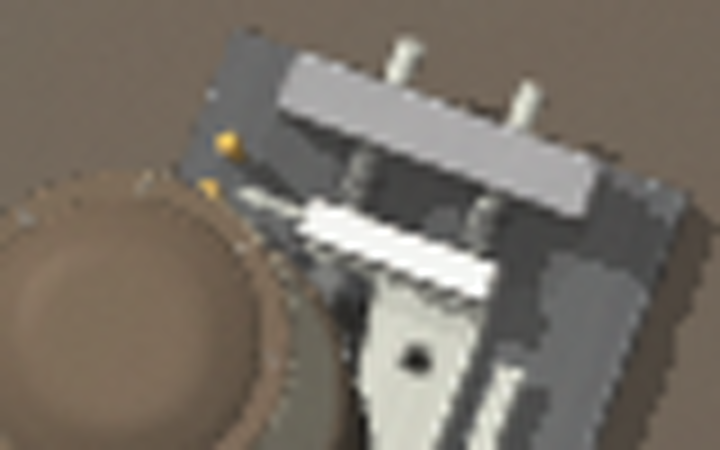

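```bash
cat >> h.py <<'E'
def unproj(n,px,z):
    c=bot.get_calibration(n); px=np.atleast_2d(px)
    d=np.c_[(px[:,0]-c['cx'])/c['fx'],(px[:,1]-c['cy'])/c['fy'],np.ones(len(px))]@c['R']; o=-c['R'].T@c['t']
    return o+d*((z-o[2])/d[:,2])[:,None]
def tojig(X,j=(542.1,191.5,-.351)):
    d=X-[j[0],j[1],0]; c,s=np.cos(j[2]),np.sin(j[2]); return np.c_[d[:,0]*c+d[:,1]*s,-d[:,0]*s+d[:,1]*c,d[:,2]]
E
python3 - <<'E'
from h import *
U=lambda L,z:tojig(unproj('top',uncrop(L,210,190,9),z)).round(1).tolist()
print('stop back',U([(315,200),(498,262)],32),'front',U([(300,235),(488,297)],32))
print('housing',U([(303,52),(600,155),(278,102),(583,217)],38))
print('studs',U([(228,143),(209,187)],34)); print('pointer tip/root',U([(243,193),(300,213)],24))
im=cv2.imread('pics/c1.png')
U6=lambda L,z:tojig(unproj('top',uncrop(L,200,190,6),z)).round(1).tolist()
print('rest stop back',U6([(262,152),(384,195)],32),'front',U6([(252,176),(376,217)],32),'h',U6([(261,36),(460,103),(247,70),(448,143)],38))
print('ptr',U6([(210,145),(252,162)],24))
E
```

```text
stop back [[65.8, 29.3, 32.0], [67.5, -29.5, 32.0]] front [[54.2, 29.7, 32.0], [56.4, -30.5, 32.0]]
housing [[106.2, 48.2, 38.0], [108.2, -47.4, 38.0], [89.2, 49.7, 38.0], [88.6, -49.4, 38.0]]
studs [[72.7, 60.1, 34.0], [58.0, 60.5, 34.0]]
pointer tip/root [[61.0, 52.0, 24.0], [61.3, 33.5, 24.0]]
rest stop back [[56.5, 29.5, 32.0], [57.4, -29.5, 32.0]] front [[44.6, 29.8, 32.0], [46.8, -29.8, 32.0]] h [[105.4, 48.3, 38.0], [108.3, -47.5, 38.0], [88.6, 48.6, 38.0], [89.2, -49.0, 38.0]]
ptr [[52.0, 54.3, 24.0], [51.4, 33.5, 24.0]]
```

step_arm:
  travel:
    - [-0.15,0,0]
    - [-0.3,0,0]
    - [-0.47,0,0]
    - [-0.47,0,0]
    - [-0.47,0,0]
    - [-0.47,0,0]
  rotation:
    - [0,0,0]
    - [0,0,0]
    - [0,0,0]
    - [0,0,0]
    - [0,0,0]
    - [0,0,0]
  jaw: [0,0,0,0,0,0]

```text
t: 11.95
position: [525.6, 199.2, 53.6]
tcp_rot: [0.175, 0.985, -0.0, -0.002]
contact_force: [-14.7, 6.6, 11.5]
grip_width: 4.8
```

```bash
python3 -c "
from h import *
look('l')
im=bot.snapshot('top'); cv2.imwrite('pics/l_tc.png',cv2.resize(im[190:240,210:290],None,fx=9,fy=9,interpolation=cv2.INTER_CUBIC))
im=bot.snapshot('side');cv2.imwrite('pics/l_sc.png',cv2.resize(im[250:340,240:360],None,fx=6,fy=6,interpolation=cv2.INTER_CUBIC))
"
```

```text
t 12.0 Fjig [-15.89   1.19  12.01] M [1.94 3.61 0.1 ] jigpos [-18.11   1.53  53.54] w 5.2
t 12.05 Fjig [-15.25   1.9   11.52] M [1.97 3.56 0.16] jigpos [-18.11   1.54  53.54] w 5.4
tilt [-4.6e-03 -1.0e-04 -1.0e+00] yaw-jig -0.0004
```

View pics/l_wc.png

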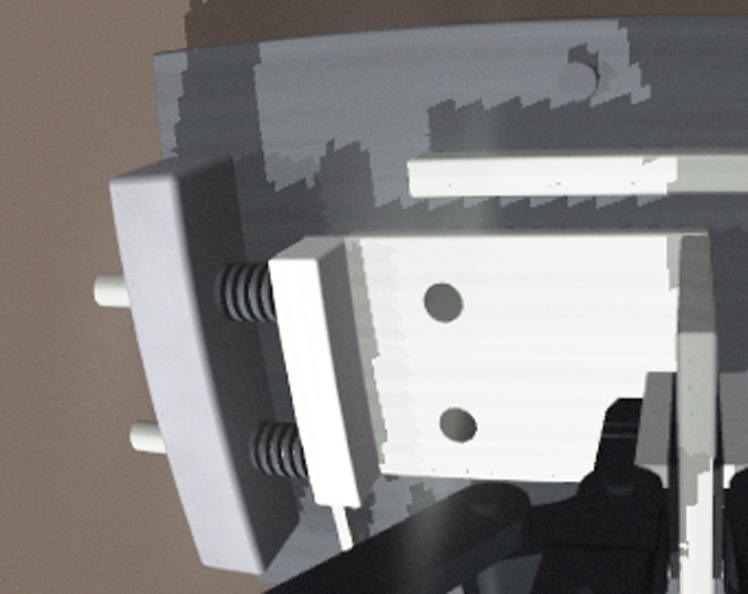

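View pics/l_tc.png

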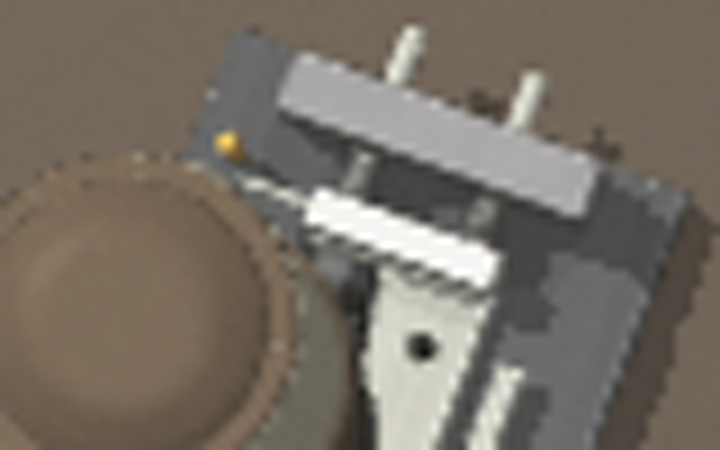

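View pics/l_sc.png

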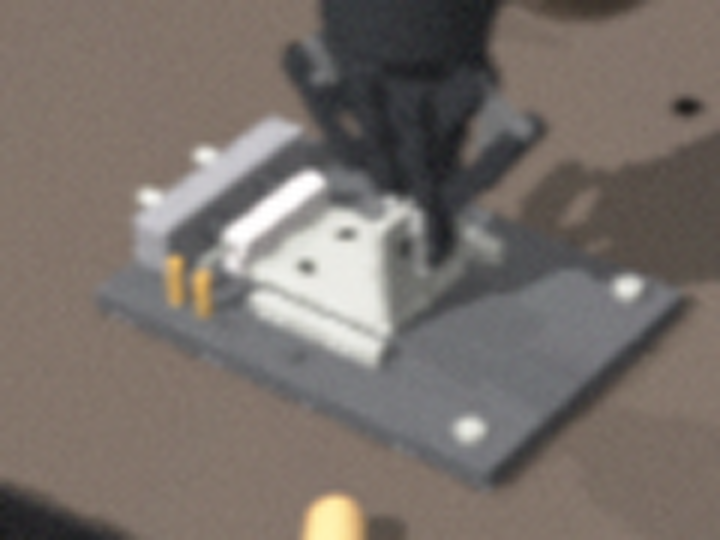

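step_arm:
  travel:
    - [0,0,0]
    - [0,0,0]
    - [0,0,0]
    - [0,0,0]
  rotation:
    - [0,-0.003,0]
    - [0,-0.006,0]
    - [0,-0.006,0]
    - [0,-0.006,0]
  jaw: [0,0,0,0]

```text
t: 12.55
position: [525.7, 199.1, 53.5]
tcp_rot: [0.175, 0.985, -0.001, 0.001]
contact_force: [-13.1, 6.8, 11.4]
grip_width: 5.3
```

```bash
python3 -c "
from h import *
look('m')
im=bot.snapshot('top'); cv2.imwrite('pics/m_tc.png',cv2.resize(im[190:240,210:290],None,fx=9,fy=9,interpolation=cv2.INTER_CUBIC))
U=lambda L,z:tojig(unproj('top',uncrop(L,210,190,9),z)).round(1).tolist()
print('stop back',U([(323,187),(500,250)],32),'front',U([(306,222),(490,285)],32), U([(243,181)],24))
"
```

```text
t 12.6 Fjig [-15.15   1.65  11.73] M [2.08 3.81 0.1 ] jigpos [-18.11   1.52  53.53] w 5.4
t 12.65 Fjig [-14.54   2.02  10.34] M [2.14 3.81 0.1 ] jigpos [-18.08   1.52  53.55] w 5.0
tilt [ 0.001  -0.0022 -1.    ] yaw-jig -0.0005
stop back [[70.4, 28.5, 32.0], [71.1, -28.7, 32.0]] front [[58.5, 29.4, 32.0], [60.1, -29.7, 32.0]] [[64.5, 53.4, 24.0]]
```

View pics/m_tc.png

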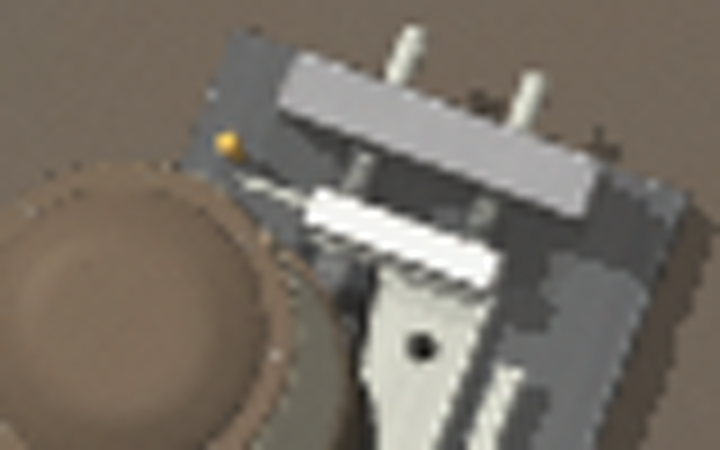

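View pics/m_wc.png

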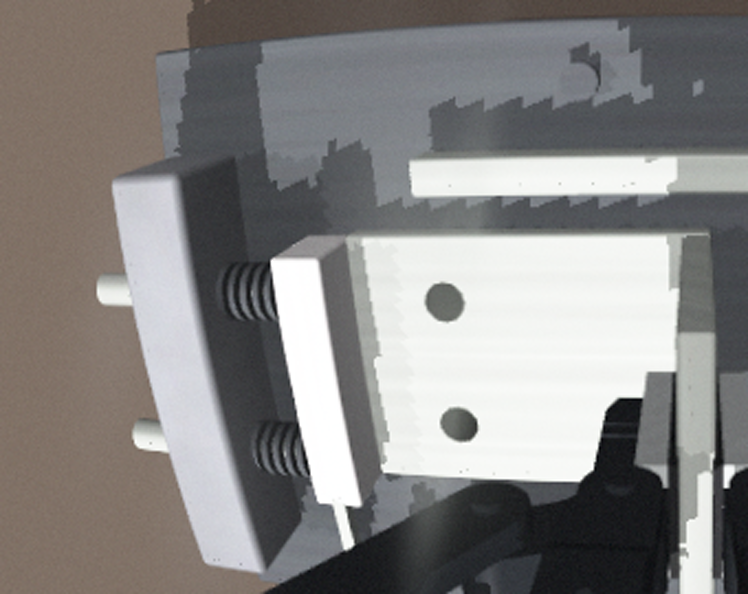

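```bash
python3 -c "
from cell import bot
print(bot.close_job()); s=bot.read_state(); print(s['t'],s['position'],s['contact_force'],s['grip_width'])"
```

```text
the job is handed in; nothing more can be done
None
the job is handed in; nothing more can be done
```

The job is handed in at about 12.7 s, with the arm still gripping the larger steel bracket and pressing its foot against the sprung stop. I gripped it by the leg, lowered it onto the jig bed between the rails and slid it into the stop in small steps.

What the last checks showed:
- **Stop travel:** about 14 mm, from both the arm's position and the overhead picture (13.5–14 mm). That puts the pointer near the middle of the studs, well short of the 24 mm end of travel.
- **Pointer:** its tip lay at jig x ≈ 64.5, and the middle between the studs is 65. In the last overhead picture the wrist hid the nearer stud, so I worked that position out from the jig's measured pose; the earlier side view also showed the pointer between the studs.
- **Alignment:** the gripper was within 0.001 rad of the jig's direction and about 0.002 rad of upright. The toe looked flush with the stop across its whole width.
- **Force:** the wrist read about 15 N along the jig, above the 10 N asked for. I put the extra down to the bracket rubbing on the bed under 11 N of downward load, since 14 mm of spring travel gives 9.8 N. I could not measure the stop force directly.
- **Flat on the bed:** I judged this from the contact force and the tool's tilt, not by seeing the underside.
- **Other objects:** nothing else was seen to be touched or moved.

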